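# Show the sample tube to the code reader

### The arm

A 6-joint arm with a two-finger parallel gripper is mounted at the origin on the work surface. World frame = base frame: x ahead of the robot, y to its left, z up, the work surface at z = 0. Lengths are in m, angles in degrees, forces in N, time in s.
With the tool pointing down it reaches from about 0.3 to 0.75 m from the base axis. Payload 8.5 kg.
Tool frame: the origin (TCP) lies midway between the tips of the shut fingers; the grasp point (between the pads) lies 19 mm behind it; z points along the fingers, y is the direction in which the jaws open and shut (so a half turn about z gives the same grasp; the last joint's range is limited). The gripper opens to 85 mm and grips with 20 to 120 N. Pads are 22 mm wide; open, the fingers measure 114 mm over their backs; the gripper's body (76 mm by 85 mm) begins 54 mm behind the grasp point. The pads swing forward as they close: fully open they stand 13 mm farther back than shut.
Start: joints at [-81.091, 21.807, 74.336, -0, 83.858, -12.336], TCP at [0.199, -0.513, 0.231] pointing down, gripper open.
Joint ranges: [-178.18, 178.18], [-50.72, 133.34], [12.68, 142.11], [-81.47, 261.47], [9.98, 163.14], [-165.26, 165.26]. Speed limits (degrees/s): [136.94, 136.94, 180, 180, 180, 180].

### API

Orientations are given as a 3x3 rotation matrix whose columns are the frame's x, y, z axes.
In Python, from rig import env, eyes, close_job gives the robot as it stands.
- The arm moves only by the tool jog_arm, never from a script. Its argument "deltas" is one flat list of numbers, 7 for each row, row after row: the shift along the tool's x, y, z in units of 0.75 m (1.0 is 0.75 m), then the turn, a rotation vector about the tool's x, y, z in units of 180 degrees (1.0 is 180 degrees), then the gripper command: -1 is fully open, 1 is shut, values between are in proportion. In form: [dx, dy, dz, ax, ay, az, fingers, dx, dy, dz, ax, ay, az, fingers, ...]. A call has 1 to 12 rows; each row is the pose to reach, as a shift and turn from the pose commanded when the call began, along the tool's axes at that moment, turning the shorter way round; what a row does not reach only later rows make up. A row lasts 1/12 s, in which the tool goes at most 41.7 mm and 7.16 degrees, less where a joint would pass 70% of its speed; a pose out of reach is approached as far as the arm can. A call with a number of a shift or a turn outside -1 to 1 is refused whole. A call with a gripper value outside its range is refused whole. The fingers move at their own pace and stop on an object; "grip_force" is the grip in N (left out, the last holds). Time passes only in rows, so rows that repeat a pose let the fingers close. It gives the time, the measured TCP pose, the force and the opening at its end, in the units of the state.
- env.observe(): the state, without advancing time (a new reading comes with each control period).
- eyes.get_image(name): name is "side" or "top" or "wrist"; returns the picture (400x640x3 uint8, red, green, blue); there is no depth.
- eyes.camera_params(name): a dict with "intrinsics" (3x3 intrinsics, pixels), "R" (3x3) and "t" (3): a world point X has camera coordinates R X + t; the wrist camera has in their place "mount" (4x4, takes a point from camera to tool coordinates, whose origin is the TCP and whose axes are the flange's). Camera axes: x right, y down, z forward; pixel columns grow to the right and rows downward; lengths in m; the calibration is good to about 2 mm. A picture is of the moment at which its call begins: read the wrist's pose just before it. camera_params takes no time and is no camera call.
- close_job(): hands the job in, once; it reports no verdict.
The state is a dict: "time_s": time; "q": joint angles; "qvel": joint speeds; "joint_efforts": joint torques, N m; "position": TCP position; "tool_rot": TCP orientation; "ft_force": force on the tool from outside, world axes, zero at the start; "wrist_torque": the same for the moment, N m; "grip_width": finger opening in m.
Only numpy, scipy, OpenCV 4.12 (cv2) and the standard library are available. Lean on these libraries where they do the work, as an engineer would, in place of code of your own. Each camera call takes 0.05 s, during which the arm holds its last target.

### The job

Take the tall 50 ml tube out of the rack by its cap and hold it up to the code reader on the stand: tube upright, label level with the reader's window, squarely facing it and about 9 cm away from it. Keep the tube upright all the way, touch neither the reader nor its stand, and leave the two short tubes, the timer and the bottle where they are. Finish while still holding the tube there, steady in the air.

Things in the scene. Friction and masses are not known exactly. Their poses are not given: they have to be found in the camera images.
- tall_tube: 50 ml conical screw-cap tube, 118 mm long, pale barrel 29 mm diameter, blue cap 34 mm diameter from 103 to 118 mm above the origin, about 60 g. In one of three wells of the rack (varies), cap 35 mm above the short tubes' caps; lift 50 mm to clear the rack. Origin: centre of its lower end, on the axis; z runs up to the cap, +x out through the label's middle.
- label (a point): Centre of the face of the tall tube's bar-code label: white paper with dark upright bars on one side of the barrel, 40 to 78 mm above the tube's origin, 26 mm wide. The point is 15 mm from the axis along the tube's +x, 59 mm above its origin. The label's upper 30 mm shows above the rack. Hold with the pads' middle 97 mm or more up the tube, so that the fingers leave it uncovered.
- reader: Code reader: dark finned camera block 54 mm wide, 70 high, 60 deep, round window and light dots on its front, clamped to the stand's rod 90 mm behind the window; fixed, window 170 to 230 mm above the bench (varies). Origin: centre of the window, on the front face; it looks level along its own -x, y across, z up. It reads a label face 90 mm in front of the window (70 to 110).
- stand: The reader's stand, fixed: steel rod 12 mm diameter, top 342 mm above the bench, on a grey base plate 200 x 125 x 12 mm. Origin: foot of the rod's axis at bench level; the plate runs from 30 mm behind the rod (+x) to 170 mm in front (-x), under the reader.
- rack: The grey tube rack, fixed: 104 mm (x) by 150 mm (y), 52 mm high, two rows of three open wells 44 mm apart for 29 mm tubes (31 mm holes in two decks). Origin: centre of its underside. Tubes stand on its 5 mm floor, in the wells at (-22,-44), (22,0) and (-22,44) mm in its x and y; the other wells are empty.
- short_tube_a: A short 25 ml tube, 83 mm long, same barrel, cap and sort of label as the tall tube, in the rack. Origin: centre of its lower end. Leave alone.
- short_tube_b: The other short 25 ml tube, 83 mm long, in the rack. Origin: centre of its lower end. Leave alone.
- timer: White lab timer standing on the bench, 72 mm wide, 30 mm deep, 62 mm high. Origin: centre of its underside. Leave alone.
- bottle: Reagent bottle with blue cap, 80 mm in diameter, 155 mm high, beyond the rack. Origin: centre of its underside. Leave alone.
There are look-alikes about, which are no part of the job. Leave any brown or orange look-alike of the tall_tube alone.

How it is judged (in metres and radians):
On the way:
1. the tall tube is lifted clear of the rack, held in the gripper (height (world z) of tall_tube above 0.065 m and contact force between the fingers and tall_tube above 1 N), for 0.2 s.
At the end, for the whole second after the job is handed in: Tall tube still in the gripper, by its cap (grasp point 97 mm or more up the tube), upright within 10 deg, label facing the reader within 20 deg, 70 to 110 mm off the window and within 15 mm of its centre sideways and in height; short tubes, timer, bottle within 20 mm of their start (contact force between the fingers and tall_tube above 1 N and z of the grasp point in the frame of tall_tube above 0.097 m and height (world z) of tall_tube above 0.08 m and angle between tall_tube's own z axis and vertical below 0.175 rad and x of reader in the frame of tall_tube above 0.085 m and x of label in the frame of reader between -0.11 and -0.07 m and y of label in the frame of reader between -0.015 and 0.015 m and z of label in the frame of reader between -0.015 and 0.015 m and angle between the x axis of tall_tube and the x axis of reader, either way round below 0.35 rad and linear speed of tall_tube below 0.02 m/s and angular speed of tall_tube below 0.2 rad/s and contact force between reader and anything else below 0.2 N and distance of each of short_tube_a, short_tube_b, timer, bottle from where it was at the start of the episode below 0.02 m); the arm keeps its last pose, push and grip.
It fails at once if the tall tube tips more than 30 degrees (angle between tall_tube's own z axis and vertical above 0.52 rad).
It fails at once if the reader or its stand is touched (over 1 N) (contact force between any of reader, stand and anything else above 1 N).
It fails at once if a short tube, the timer or the bottle is moved more than 20 mm (distance of any of short_tube_a, short_tube_b, timer, bottle from where it was at the start of the episode above 0.02 m).
It also fails if it takes over 38 s, if anything falls off the work surface, if the arm or the gripper's body presses on something with over 40 N, if the wrist force passes 120 N, or if a joint passes its speed limit or range.

## Working session

There is one attempt and no reset: what is moved stays moved. The work goes in short steps, Python scripts to look and compute and a tool call to move; the robot and the scene stay as the last step left them, time stands still between calls to the robot, and variables do not carry over. Pictures are saved under pics/ and viewed, and the job is handed in when it is done.

Besides the shell and the picture viewer there is one more tool, called after ">>>" as name(argument=value, ...) on one line, values as JSON. jog_arm: Moves the arm, as the interface text tells. Its arguments: {"type":"object","properties":{"deltas":{"type":"array"},"grip_force":{"type":"number"}},"required":["deltas"]}

```bash
mkdir -p pics; ls; python3 - <<'E'
from rig import env, eyes
import cv2
print(env.observe())
for n in ["side","top","wrist"]:
    p=eyes.camera_params(n); print(n,p)
    cv2.imwrite(f"pics/{n}0.png",eyes.get_image(n)[:,:,::-1])
E
```

```text
pics
{'time_s': 0.0, 'q': array([-8.10920871e+01,  2.18403379e+01,  7.43835052e+01,  1.23916186e-03,
        8.38586771e+01, -1.23356365e+01]), 'qvel': array([-0.123351  ,  0.06236431, -0.02611077,  0.0027163 ,  0.04772187,
        0.02946814]), 'joint_efforts': array([ 1.31995412e-04, -4.48454618e+01, -2.31272990e+01, -1.07202059e-04,
        4.78624526e-03, -1.17412137e-05]), 'position': array([ 0.19924218, -0.51233518,  0.23072524]), 'tool_rot': array([[ 9.32049545e-01,  3.62330794e-01, -2.01774173e-04],
       [ 3.62330701e-01, -9.32048512e-01,  1.42620814e-03],
       [ 3.28695809e-04, -1.40240562e-03, -9.99998963e-01]]), 'ft_force': array([0.24420697, 0.39570956, 0.19240506]), 'wrist_torque': array([-0.03087935, -0.00385985, -0.01381124]), 'grip_width': 0.08531462762210895}
side {'intrinsics': array([[385.47260103,   0.        , 319.27200094],
       [  0.        , 385.47260103, 207.99172314],
       [  0.        ,   0.        ,   1.        ]]), 'R': array([[ 0.98576204, -0.16739271,  0.01590245],
       [-0.07075465, -0.49873593, -0.86386124],
       [ 0.1525352 ,  0.85043645,
[... 307 characters left out ...]
,
       [-9.87098670e-01,  4.80558363e-03, -1.60041003e-01],
       [ 1.60037432e-01, -1.12108376e-03, -9.87110310e-01]]), 't': array([0.07072534, 0.60425201, 1.1701225 ])}
wrist {'intrinsics': array([[351.55638206,   0.        , 319.76855692],
       [  0.        , 351.55638206, 194.55732274],
       [  0.        ,   0.        ,   1.        ]]), 'mount': array([[-4.91382347e-04, -9.63292442e-01, -2.68453775e-01,
         6.68850858e-02],
       [ 9.99999558e-01, -6.88427937e-04,  6.39869185e-04,
        -1.23916639e-03],
       [-8.01192228e-04, -2.68453342e-01,  9.63292355e-01,
        -1.42665375e-01],
       [ 0.00000000e+00,  0.00000000e+00,  0.00000000e+00,
         1.00000000e+00]])}
```

View pics/side0.png

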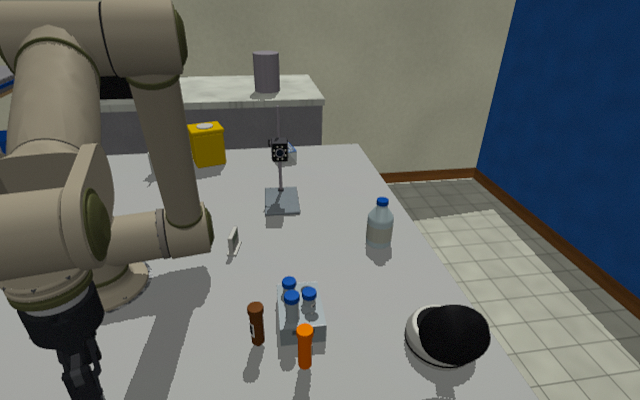

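View pics/top0.png

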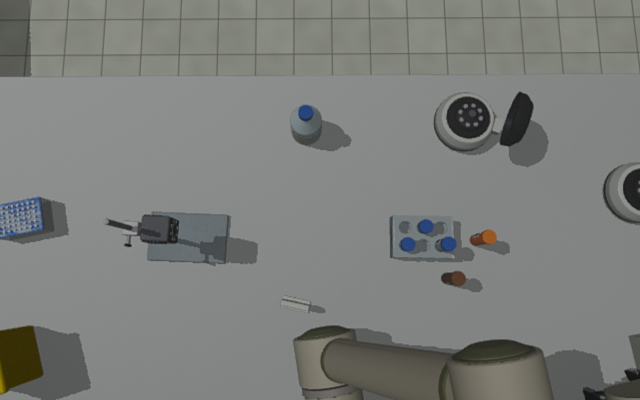

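View pics/wrist0.png

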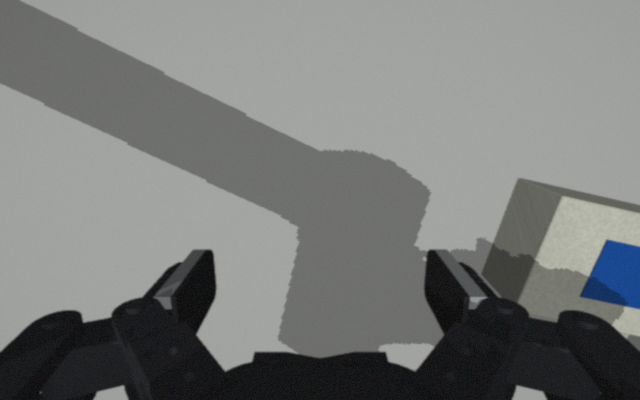

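The three blue caps in the rack (side view at 289,283, 291,297 and 309,293; top view at 408,244, 448,244 and 426,227) are the candidates. The look-alikes are brown (side 257,322; top 453,279) and orange (side 305,345; top 484,238). I'll take close crops next.

```bash
python3 - <<'E'
import cv2,numpy as np
s=cv2.imread("pics/side0.png");t=cv2.imread("pics/top0.png")
a=cv2.resize(s[265:355,240:340],None,fx=6,fy=6,interpolation=cv2.INTER_CUBIC); cv2.imwrite("pics/c1.png",a)
b=cv2.resize(t[205:295,380:500],None,fx=6,fy=6,interpolation=cv2.INTER_CUBIC); cv2.imwrite("pics/c2.png",b)
c=cv2.resize(t[200:275,95:240],None,fx=5,fy=5,interpolation=cv2.INTER_CUBIC); cv2.imwrite("pics/c3.png",c)
d=cv2.resize(s[90:230,225:325],None,fx=4,fy=4,interpolation=cv2.INTER_CUBIC); cv2.imwrite("pics/c4.png",d)
E
```

```text
(no output)
```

View pics/c1.png

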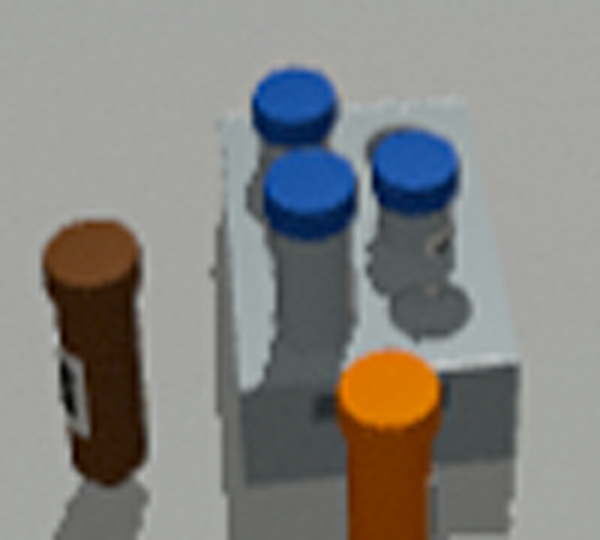

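View pics/c2.png

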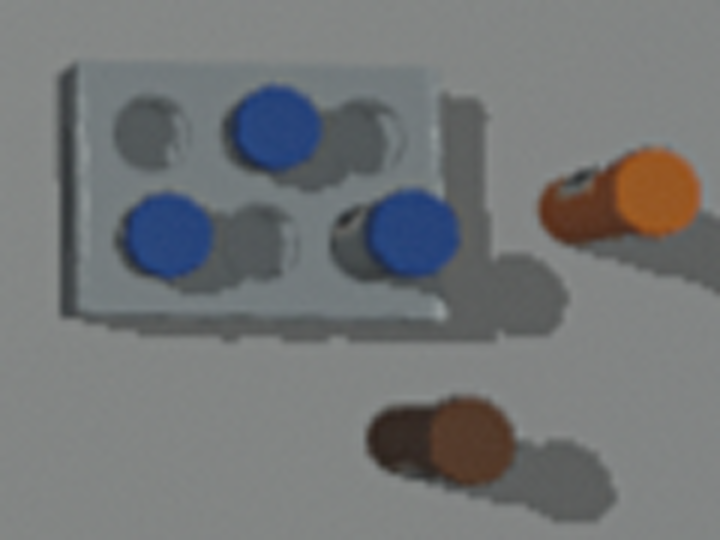

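View pics/c3.png

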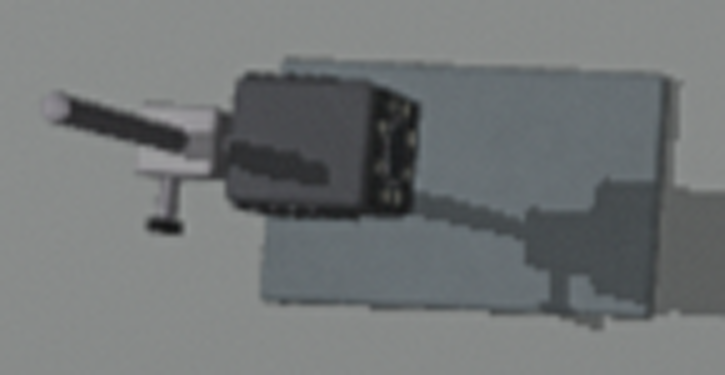

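View pics/c4.png

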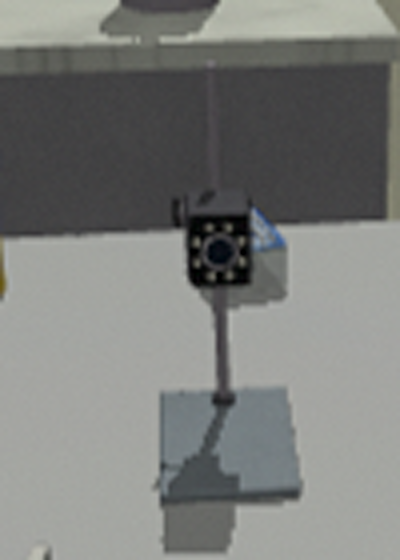

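```bash
cat > h.py <<'E'
import numpy as np, cv2
from rig import env, eyes
def P(n):
    p=eyes.camera_params(n); return p['intrinsics'],p['R'],p['t']
def ray(n,uv,par=None):
    K,R,t=par or P(n); d=R.T@np.linalg.inv(K)@np.array([uv[0],uv[1],1.]); return -R.T@t,d/np.linalg.norm(d)
def plane(n,uv,z,par=None):
    o,d=ray(n,uv,par); return o+d*(z-o[2])/d[2]
def tri(rays):
    A=0;b=0
    for o,d in rays:
        M=np.eye(3)-np.outer(d,d);A=A+M;b=b+M@o
    X=np.linalg.solve(A,b); return X,[float(np.linalg.norm((np.eye(3)-np.outer(d,d))@(X-o))) for o,d in rays]
def proj(n,X,par=None):
    K,R,t=par or P(n); c=K@(R@np.asarray(X)+t); return c[:2]/c[2]
def wpar(s):
    p=eyes.camera_params('wrist');M=p['mount'];T=np.eye(4);T[:3,:3]=s['tool_rot'];T[:3,3]=s['position']
    C=np.linalg.inv(T@M); return p['intrinsics'],C[:3,:3],C[:3,3]
E
python3 - <<'E'
from h import *
c2=lambda x,y:(380+x/6,205+y/6); c1=lambda x,y:(240+x/6,265+y/6)
c3=lambda x,y:(95+x/5,200+y/5); c4=lambda x,y:(225+x/4,90+y/4)
for nm,a,b in [("tall",c2(413,233),c1(311,178)),("shortB/back",c2(168,235),c1(295,98)),("short",c2(277,128),c1(415,158)),("window",c3(400,153),c4(219,250)),("rodtop",c3(57,107),c4(211,64))]:
    print(nm,tri([ray("top",a),ray("side",b)]))
print("plate top",[plane("top",c3(*q),.012).round(4) for q in [(285,57),(672,73),(655,317),(262,297)]])
print("plate side",[plane("side",c4(*q),.012).round(4) for q in [(160,393),(286,388),(300,490),(161,497)]])
print("rod foot",plane("side",c4(223,400),.012))
print("rack",[plane("top",c2(*q),.052).round(4) for q in [(78,60),(440,66),(445,315),(78,312)]])
for q in [(285,57),(672,73),(655,317),(262,297)]: pass
E
```

```text
tall (array([ 0.48566404, -0.24843431,  0.12299173]), [0.0005514473007243278, 0.0005514473007242378])
shortB/back (array([ 0.48782171, -0.1610602 ,  0.08550404]), [0.0005168838385016738, 0.0005168838385016725])
short (array([ 0.53027403, -0.20585573,  0.08800463]), [0.0005420257720190062, 0.0005420257720189141])
window (array([0.51138384, 0.36428427, 0.20712882]), [0.0005404757982236672, 0.0005404757982236122])
rodtop (array([0.51646562, 0.45604609, 0.34204272]), [0.000700845829754156, 0.0007008458297541902])
plate top [array([0.5796, 0.4806, 0.012 ]), array([0.5703, 0.2812, 0.012 ]), array([0.4459, 0.287 , 0.012 ]), array([0.4569, 0.4864, 0.012 ])]
plate side [array([0.4566, 0.4835, 0.012 ]), array([0.5804, 0.4772, 0.012 ]), array([0.5696, 0.2799, 0.012 ]), array([0.4481, 0.2852, 0.012 ])]
rod foot [0.51653898 0.46015171 0.012     ]
rack [array([ 0.5622, -0.133 ,  0.052 ]), array([ 0.5589, -0.283 ,  0.052 ]), array([ 0.4563, -0.2798,  0.052 ]), array([ 0.4583, -0.1297,  0.052 ])]
```

```bash
python3 - <<'E'
from h import *
c2=lambda x,y:(380+x/6,205+y/6); c1=lambda x,y:(240+x/6,265+y/6)
for nm,a,b in [("orange",c2(655,193),c1(389,387)),("brown",c2(472,440),c1(92,252))]:
    print(nm,tri([ray("top",a),ray("side",b)]))
ax=np.array([.4857,-.2484])
for z in (.06,.07,.083):
  p=plane("top",c2(350,220),z); d=p[:2]-ax; print(z,d,np.degrees(np.arctan2(d[1],d[0])))
t=cv2.imread("pics/top0.png")
cv2.imwrite("pics/c5.png",cv2.resize(t[230:260,425:465],None,fx=16,fy=16,interpolation=cv2.INTER_NEAREST))
E
```

```text
orange (array([ 0.50110271, -0.3450181 ,  0.11748978]), [0.0005404985764428285, 0.0005404985764424667])
brown (array([ 0.40624393, -0.26853828,  0.11789504]), [0.00022900625695045467, 0.0002290062569505765])
0.06 [0.00905439 0.00774234] 40.53349511984739
0.07 [0.00833935 0.01034186] 51.118390578501696
0.083 [0.00740979 0.01372123] 61.629897831445206
```

View pics/c5.png

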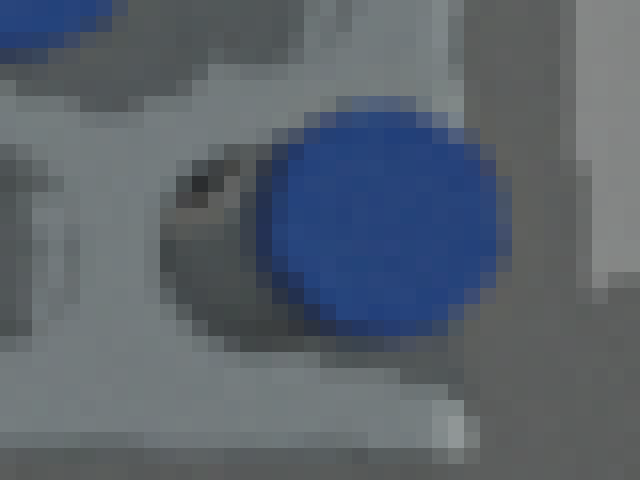

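```bash
cat >> h.py <<'E'
from scipy.spatial.transform import Rotation as Ro
def yawR(yaw,tilt=0):
    # tool x heading yaw (deg), z down, tilted by tilt so fingers point toward -x side
    y=np.radians(yaw);t=np.radians(tilt);d=np.array([np.cos(y),np.sin(y),0]);k=np.array([0,0,1.])
    x=d*np.cos(t)-k*np.sin(t); z=-d*np.sin(t)-k*np.cos(t); return np.stack([x,np.cross(z,x),z],1)
def delta(p,R):
    s=env.observe();R0=s['tool_rot'];d=R0.T@(np.asarray(p)-s['position'])
    rv=Ro.from_matrix(R0.T@R).as_rotvec()
    print("pos",s['position'].round(4),"yaw",np.degrees(np.arctan2(R0[1,0],R0[0,0])).round(2),"t",s['time_s'])
    print("shift",(d/.75).round(4),"turn",(rv/np.pi).round(4),"rows",np.linalg.norm(d)/.0417,np.degrees(np.linalg.norm(rv))/7.16)
E
python3 -c "
from h import *
delta([.519,-.2005,.189],yawR(55,20))"
```

```text
pos [ 0.1993 -0.5124  0.2308] yaw 21.25 t 0.15
shift [ 0.548  -0.233   0.0562] turn [-0.033  -0.108  -0.1855] rows 10.758403834169771 5.46104510416278
```

>>> jog_arm(deltas=[0.548, -0.233, 0.056, -0.033, -0.108, -0.1855, -1, 0.548, -0.233, 0.056, -0.033, -0.108, -0.1855, -1, 0.548, -0.233, 0.056, -0.033, -0.108, -0.1855, -1, 0.548, -0.233, 0.056, -0.033, -0.108, -0.1855, -1, 0.548, -0.233, 0.056, -0.033, -0.108, -0.1855, -1, 0.548, -0.233, 0.056, -0.033, -0.108, -0.1855, -1, 0.548, -0.233, 0.056, -0.033, -0.108, -0.1855, -1, 0.548, -0.233, 0.056, -0.033, -0.108, -0.1855, -1, 0.548, -0.233, 0.056, -0.033, -0.108, -0.1855, -1, 0.548, -0.233, 0.056, -0.033, -0.108, -0.1855, -1, 0.548, -0.233, 0.056, -0.033, -0.108, -0.1855, -1, 0.548, -0.233, 0.056, -0.033, -0.108, -0.1855, -1], grip_force=40)

```text
time_s: 1.15
position: [0.522, -0.1968, 0.1879]
tool_rot: [[0.535, 0.822, -0.195], [0.773, -0.569, -0.28], [-0.342, -0.001, -0.94]]
ft_force: [-0.4, 0.8, -0.6]
grip_width: 0.0855
```

>>> jog_arm(deltas=[0, 0, 0, 0, 0, 0, -1, 0, 0, 0, 0, 0, 0, -1, 0, 0, 0, 0, 0, 0, -1])

```text
time_s: 1.4
position: [0.5183, -0.2016, 0.1895]
tool_rot: [[0.54, 0.818, -0.197], [0.769, -0.575, -0.281], [-0.343, 0.001, -0.939]]
ft_force: [-0.7, 0.5, 0.9]
grip_width: 0.0854
```

```bash
python3 - <<'E'
from h import *
s=env.observe(); im=eyes.get_image("wrist"); cv2.imwrite("pics/w1.png",im[:,:,::-1])
np.savez("w1.npz",R=s['tool_rot'],p=s['position'])
par=wpar(s); print(s['position'],np.degrees(np.arctan2(s['tool_rot'][1,0],s['tool_rot'][0,0])),s['time_s'])
print("cap top pred",proj("",[.4857,-.2484,.123],par)," mid label axis",proj("",[.4857,-.2484,.07],par))
E
```

```text
[ 0.51830243 -0.20164846  0.18945544] 54.89945564830559 1.4
cap top pred [322.2827625  244.48592868]  mid label axis [321.83353525 198.9801536 ]
```

View pics/w1.png

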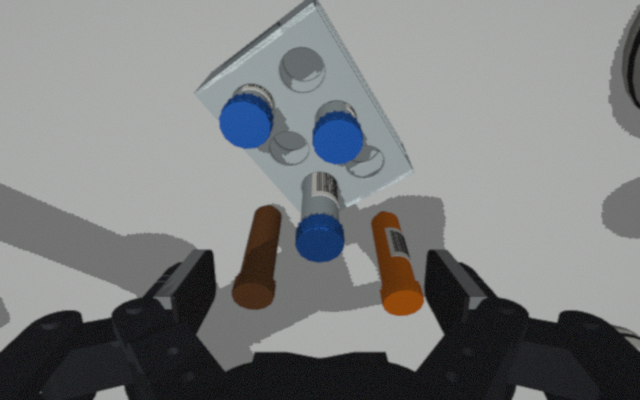

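```bash
python3 - <<'E'
import cv2
im=cv2.imread("pics/w1.png")
cv2.imwrite("pics/w1c.png",cv2.resize(im[155:275,280:370],None,fx=5,fy=5,interpolation=cv2.INTER_CUBIC)[:600])
E
```

```text
(no output)
```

View pics/w1c.png

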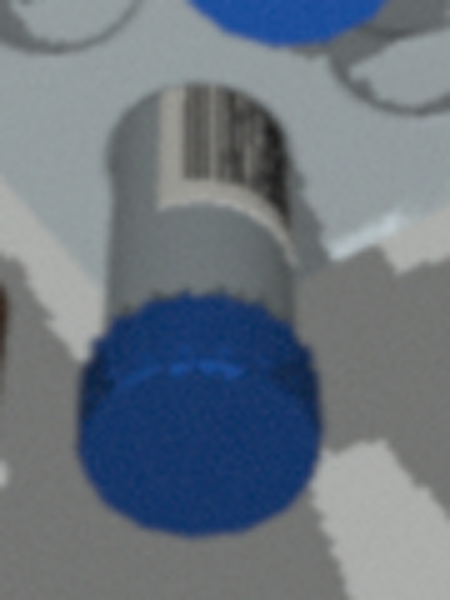

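```bash
python3 - <<'E'
from h import *
d=np.load("w1.npz"); s=dict(tool_rot=d['R'],position=d['p']); par=wpar(s)
w=lambda x,y:(280+x/5,155+y/5)
# cap top centre from wrist + others
c2=lambda x,y:(380+x/6,205+y/6); c1=lambda x,y:(240+x/6,265+y/6)
print("tall",tri([ray("top",c2(413,233)),ray("side",c1(311,178)),ray("",w(199,445),par)]))
ax=np.array([.4857,-.2484])
for a in range(-60,140,10):
    r=np.radians(a); q=[proj("",[ax[0]+.0148*np.cos(r),ax[1]+.0148*np.sin(r),z],par) for z in(.083,.055)]
    print(a,[((u[0]-280)*5,(u[1]-155)*5) for u in q])
E
```

```text
tall (array([ 0.48525678, -0.24792632,  0.12277343]), [0.0005445799748691191, 0.0010047458605384261, 0.0010823645735579218])
-60 [(np.float64(294.1183206393282), np.float64(300.0279049996142)), (np.float64(286.7562056766306), np.float64(197.24875625560642))]
-50 [(np.float64(300.1609169595335), np.float64(288.05790854745936)), (np.float64(292.30627013117356), np.float64(185.70218295909044))]
-40 [(np.float64(303.5242786743177), np.float64(275.388576867702)), (np.float64(295.374580978596), np.float64(173.49044186915876))]
-30 [(np.float64(304.06412781350326), np.float64(262.3905492985071)), (np.float64(295.8319000359924), np.float64(160.9719731771841))]
-20 [(np.float64(301.717763426046), np.float64(249.45663781498965)), (np.float64(293.62482162232567), np.float64(148.52540222083832))]
-10 [(np.float64(296.51151298952385), np.float64(236.99047857688996)), (np.float64(288.78213326396803), np.float64(136.53851690601087))]
0 [(np.float64(288.5655355807856), np.float64(225.39328859922918)), (np.float64(281.41870086290254), np.float64(125.3955759344511))]
10 [(np.float64(278.09511335066503
[... 1015 characters left out ...]
t64(100.69747430808178))]
90 [(np.float64(154.1488756560662), np.float64(206.5621856545826)), (np.float64(157.46104898944964), np.float64(107.31127641794075))]
100 [(np.float64(141.42725598016312), np.float64(215.35922433076124)), (np.float64(145.71994763462726), np.float64(115.75140902388938))]
110 [(np.float64(130.91627564059195), np.float64(225.75067234944456)), (np.float64(136.00807050467552), np.float64(125.72769439630704))]
120 [(np.float64(122.9247210807452), np.float64(237.3836482873982)), (np.float64(128.6116393706675), np.float64(136.90404225007342))]
130 [(np.float64(117.66934369820206), np.float64(249.8731113623093)), (np.float64(123.7333340346936), np.float64(148.912764387954))]
```

Choice: the tall cap at wrist (320,237), with its top at z≈0.123 against ≈0.088 for the other two caps. Its label shows bars at (325,185) and faces a heading of about 31°. I'll move above it, upright.

```bash
python3 -c "
from h import *
delta([.4856,-.2485,.17],yawR(55,0))"
```

```text
pos [ 0.5183 -0.2018  0.1895] yaw 54.88 t 1.45
shift [-0.0625  0.0002  0.0505] turn [ 1.000e-04  1.114e-01 -6.000e-04] rows 1.4456508667164432 2.7998317143519946
```

>>> jog_arm(deltas=[-0.03, 0, 0.025, 0, 0.056, 0, -1, -0.0625, 0, 0.0505, 0, 0.1114, -0.0006, -1, -0.0625, 0, 0.0505, 0, 0.1114, -0.0006, -1, -0.0625, 0, 0.0505, 0, 0.1114, -0.0006, -1, -0.0625, 0, 0.0505, 0, 0.1114, -0.0006, -1, -0.0625, 0, 0.0505, 0, 0.1114, -0.0006, -1])

```text
time_s: 1.95
position: [0.4862, -0.2476, 0.1701]
tool_rot: [[0.573, 0.82, -0.0], [0.82, -0.573, -0.002], [-0.002, 0.001, -1.0]]
ft_force: [0.6, -0.7, 0.1]
grip_width: 0.0853
```

```bash
python3 - <<'E'
from h import *
s=env.observe(); im=eyes.get_image("wrist"); cv2.imwrite("pics/w2.png",im[:,:,::-1])
par=wpar(s); print(s['time_s'])
print("cap top pred",proj("",[.4856,-.2485,.123],par))
delta([.4856,-.2485,.095],yawR(55,0))
np.savez("w2.npz",R=s['tool_rot'],p=s['position'])
E
```

```text
1.95
cap top pred [322.43718924 221.08727175]
pos [ 0.4865 -0.2471  0.17  ] yaw 55.14 t 2.0
shift [-0.0022  0.      0.1   ] turn [0.0002 0.0004 0.0008] rows 1.7995522687035124 0.02264289423950943
```

View pics/w2.png

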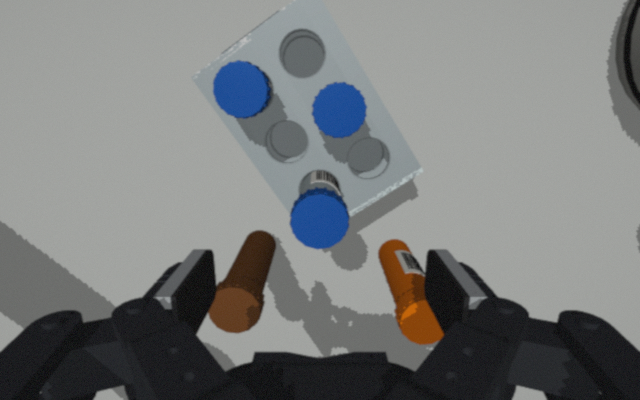

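>>> jog_arm(deltas=[-0.0013, -0.0005, 0.035, 0, 0, 0, -1, -0.0013, -0.0005, 0.07, 0, 0, 0, -1, -0.0013, -0.0005, 0.1, 0, 0, 0, -1, -0.0013, -0.0005, 0.1, 0, 0, 0, -1, -0.0013, -0.0005, 0.1, 0, 0, 0, -1, -0.0013, -0.0005, 0.1, 0, 0, 0, -1])

```text
time_s: 2.5
position: [0.4865, -0.248, 0.0961]
tool_rot: [[0.571, 0.821, 0.002], [0.821, -0.571, -0.002], [-0.0, 0.002, -1.0]]
ft_force: [1.2, 0.5, -0.5]
grip_width: 0.0857
```

>>> jog_arm(deltas=[0, 0, 0, 0, 0, 0, 1, 0, 0, 0, 0, 0, 0, 1, 0, 0, 0, 0, 0, 0, 1, 0, 0, 0, 0, 0, 0, 1, 0, 0, 0, 0, 0, 0, 1, 0, 0, 0, 0, 0, 0, 1, 0, 0, 0, 0, 0, 0, 1, 0, 0, 0, 0, 0, 0, 1, 0, 0, 0, 0, 0, 0, 1, 0, 0, 0, 0, 0, 0, 1, 0, 0, 0, 0, 0, 0, 1, 0, 0, 0, 0, 0, 0, 1], grip_force=40)

```text
time_s: 3.5
position: [0.4857, -0.2483, 0.0954]
tool_rot: [[0.572, 0.82, 0.001], [0.82, -0.572, -0.001], [0.0, 0.002, -1.0]]
ft_force: [-0.9, 1.4, 5.8]
grip_width: 0.0326
```

>>> jog_arm(deltas=[0, 0, -0.01, 0, 0, 0, 1, 0, 0, -0.025, 0, 0, 0, 1, 0, 0, -0.04, 0, 0, 0, 1, 0, 0, -0.055, 0, 0, 0, 1, 0, 0, -0.07, 0, 0, 0, 1, 0, 0, -0.085, 0, 0, 0, 1, 0, 0, -0.1, 0, 0, 0, 1, 0, 0, -0.115, 0, 0, 0, 1, 0, 0, -0.13, 0, 0, 0, 1, 0, 0, -0.13, 0, 0, 0, 1, 0, 0, -0.13, 0, 0, 0, 1, 0, 0, -0.13, 0, 0, 0, 1])

```text
time_s: 4.5
position: [0.4852, -0.2479, 0.1916]
tool_rot: [[0.572, 0.82, -0.0], [0.82, -0.572, 0.001], [0.0, -0.001, -1.0]]
ft_force: [0.1, -0.2, -0.7]
grip_width: 0.0324
```

```bash
python3 - <<'E'
from h import *
s=env.observe(); print(s['time_s'],s['position'],s['grip_width'],s['ft_force'])
for n in ("side","top","wrist"): cv2.imwrite(f"pics/{n}3.png",eyes.get_image(n)[:,:,::-1])
E
```

```text
4.5 [ 0.48516203 -0.24787788  0.19163311] 0.03244279628111626 [ 0.05346166 -0.20720747 -0.68326154]
```

View pics/side3.png

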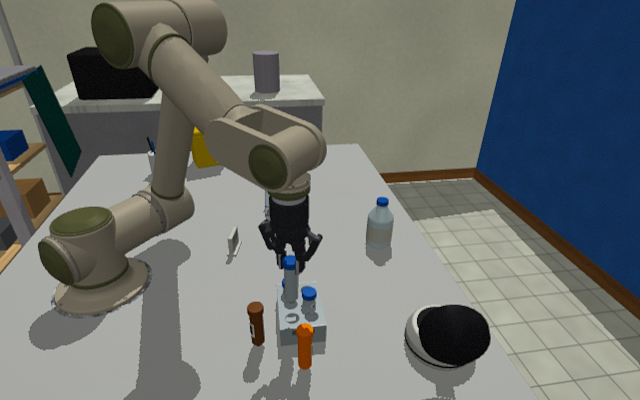

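View pics/wrist3.png

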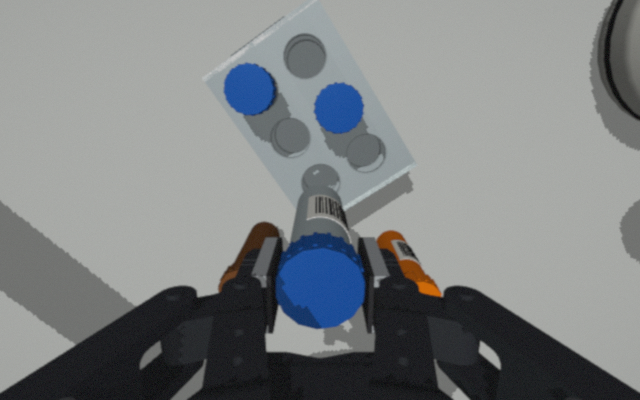

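```bash
python3 - <<'E'
from h import *
im=cv2.imread("pics/wrist3.png")
cv2.imwrite("pics/w3c.png",cv2.resize(im[150:250,270:370],None,fx=6,fy=6,interpolation=cv2.INTER_CUBIC))
sd=cv2.imread("pics/side3.png")
cv2.imwrite("pics/s3c.png",cv2.resize(sd[215:345,240:350],None,fx=4.5,fy=4.5,interpolation=cv2.INTER_CUBIC))
s=env.observe(); par=wpar(s); p=s['position']
for a in range(-40,110,10):
    r=np.radians(a); q=[proj("",[p[0]+.0148*np.cos(r),p[1]+.0148*np.sin(r),p[2]-.09+h],par) for h in(.078,.040)]
    print(a,[(round((u[0]-270)*6),round((u[1]-150)*6)) for u in q])
print("cap top center wrist",proj("",[p[0],p[1],p[2]+.028],par),"side",[(proj("side",[p[0],p[1],p[2]+h])-[240,215])*4.5 for h in(.028,-.09)])
E
```

```text
-40 [(504, 581), (467, 420)]
-30 [(505, 551), (468, 394)]
-20 [(500, 521), (464, 369)]
-10 [(489, 493), (455, 345)]
0 [(474, 466), (442, 323)]
10 [(453, 442), (425, 303)]
20 [(428, 422), (405, 286)]
30 [(400, 406), (381, 273)]
40 [(368, 395), (356, 264)]
50 [(336, 390), (329, 260)]
60 [(302, 390), (302, 260)]
70 [(269, 395), (275, 264)]
80 [(238, 406), (249, 273)]
90 [(210, 422), (226, 286)]
100 [(184, 442), (205, 303)]
cap top center wrist [323.95641984 288.59423567] side [array([226.80832316, 199.52452265]), array([232.03898998, 390.65551376])]
```

View pics/w3c.png

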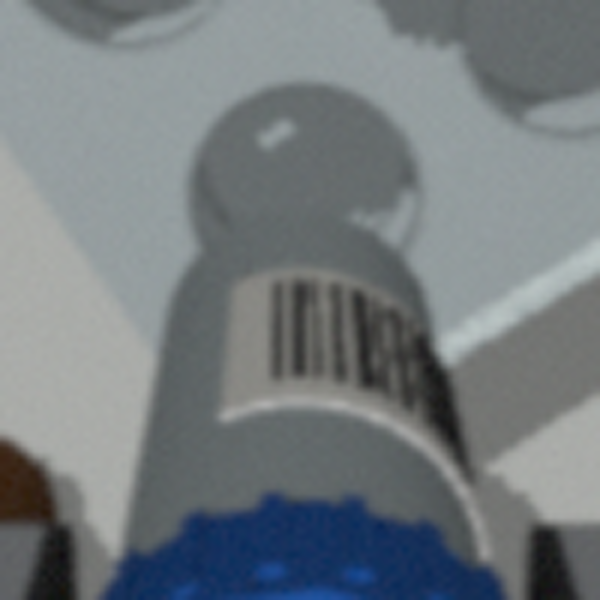

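View pics/s3c.png

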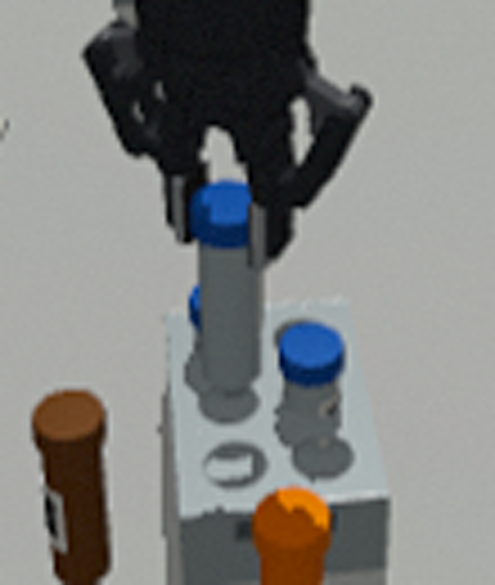

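>>> jog_arm(deltas=[0, 0, -0.01, 0, 0, -0.02, 1, 0, 0, -0.025, 0, 0, -0.05, 1, 0, 0, -0.04, 0, 0, -0.085, 1, 0, 0, -0.055, 0, 0, -0.12, 1, 0, 0, -0.062, 0, 0, -0.155, 1, 0, 0, -0.062, 0, 0, -0.19, 1, 0, 0, -0.062, 0, 0, -0.225, 1, 0, 0, -0.062, 0, 0, -0.26, 1, 0, 0, -0.062, 0, 0, -0.29, 1, 0, 0, -0.062, 0, 0, -0.315, 1, 0, 0, -0.062, 0, 0, -0.325, 1, 0, 0, -0.062, 0, 0, -0.325, 1])

```text
time_s: 5.65
position: [0.4853, -0.248, 0.2383]
tool_rot: [[-0.401, 0.916, -0.0], [0.916, 0.401, 0.001], [0.001, -0.0, -1.0]]
ft_force: [0.0, 1.4, -0.4]
grip_width: 0.0323
```

>>> jog_arm(deltas=[0, 0, 0, 0, 0, 0, 1, 0, 0, 0, 0, 0, 0, 1, 0, 0, 0, 0, 0, 0, 1])

```text
time_s: 5.9
position: [0.4854, -0.2481, 0.2387]
tool_rot: [[-0.4, 0.917, 0.0], [0.917, 0.4, 0.0], [0.0, 0.0, -1.0]]
ft_force: [-0.1, -0.6, -1.0]
grip_width: 0.0329
```

```bash
python3 - <<'E'
from h import *
x=np.array([.0523,.9986,0]); w=np.array([.5114,.3643,.2071]); T=w-.105*x; T[2]=.238; print(T)
s=env.observe(); 
delta(T,yawR(113.5,0)); print(s['tool_rot'][:,2],s['grip_width'])
E
```

```text
[0.5059085 0.259447  0.238    ]
pos [ 0.4854 -0.2481  0.2387] yaw 113.55 t 5.9
shift [0.6094 0.2955 0.001 ] turn [ 0.0001 -0.      0.0003] rows 12.180482200518357 0.007995934668633882
[ 2.78999916e-04  1.35290755e-04 -9.99999952e-01] 0.03294785381240704
```

>>> jog_arm(deltas=[0.012, 0.0058, 0, 0, 0, 0, 1, 0.034, 0.0165, 0, 0, 0, 0, 1, 0.06, 0.029, 0, 0, 0, 0, 1, 0.09, 0.0436, 0, 0, 0, 0, 1, 0.12, 0.058, 0, 0, 0, 0, 1, 0.15, 0.0727, 0, 0, 0, 0, 1, 0.18, 0.0873, 0, 0, 0, 0, 1, 0.21, 0.1018, 0, 0, 0, 0, 1, 0.235, 0.114, 0, 0, 0, 0, 1, 0.255, 0.1237, 0, 0, 0, 0, 1, 0.265, 0.1285, 0, 0, 0, 0, 1, 0.27, 0.131, 0, 0, 0, 0, 1])

```text
time_s: 6.9
position: [0.4942, -0.0218, 0.2389]
tool_rot: [[-0.402, 0.916, 0.001], [0.916, 0.402, 0.0], [-0.0, 0.001, -1.0]]
ft_force: [0.8, 0.5, 0.2]
grip_width: 0.0328
```

>>> jog_arm(deltas=[0.012, 0.0058, 0, 0, 0, 0, 1, 0.034, 0.0165, 0, 0, 0, 0, 1, 0.06, 0.029, 0, 0, 0, 0, 1, 0.09, 0.0436, 0, 0, 0, 0, 1, 0.12, 0.058, 0, 0, 0, 0, 1, 0.15, 0.0727, 0, 0, 0, 0, 1, 0.18, 0.0873, 0, 0, 0, 0, 1, 0.205, 0.0994, 0, 0, 0, 0, 1, 0.225, 0.109, 0, 0, 0, 0, 1, 0.24, 0.1164, 0, 0, 0, 0, 1, 0.248, 0.12, 0, 0, 0, 0, 1, 0.25, 0.1212, 0, 0, 0, 0, 1])

```text
time_s: 7.9
position: [0.5027, 0.1855, 0.2387]
tool_rot: [[-0.401, 0.916, 0.0], [0.916, 0.401, -0.0], [-0.0, 0.0, -1.0]]
ft_force: [-1.0, -0.5, -0.8]
grip_width: 0.0326
```

```bash
python3 - <<'E'
from h import *
s=env.observe()
delta([.5059,.2594,.238],yawR(113.5,0)); print(s['tool_rot'][:,2],s['grip_width'],s['qvel'].round(2))
for n in ("side","top","wrist"): cv2.imwrite(f"pics/{n}4.png",eyes.get_image(n)[:,:,::-1])
E
```

```text
pos [0.5027 0.1855 0.2387] yaw 113.62 t 7.9
shift [0.0886 0.0434 0.0009] turn [0.0001 0.0001 0.0007] rows 1.7736411543025175 0.017035700777827397
[ 3.06039298e-04 -6.57097394e-05 -9.99999951e-01] 0.03262001099015242 [ 0.61  0.56 -1.02 -0.36  0.39  1.06]
```

View pics/top4.png

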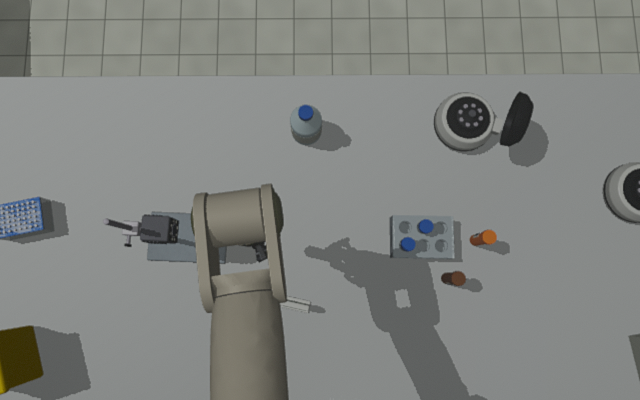

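View pics/wrist4.png

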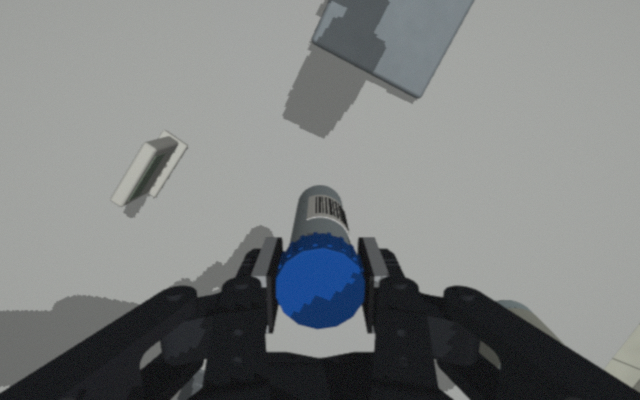

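View pics/side4.png

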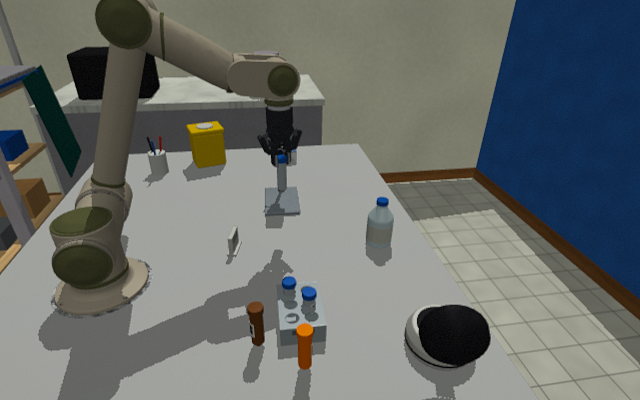

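The tube is held upright, with the label at wrist (325,210). Nothing else has moved. I'll make the last 74 mm slowly.

>>> jog_arm(deltas=[0.006, 0.003, 0, 0, 0, 0, 1, 0.016, 0.008, 0, 0, 0, 0, 1, 0.028, 0.0137, 0, 0, 0, 0, 1, 0.04, 0.0196, 0, 0, 0, 0, 1, 0.052, 0.0255, 0, 0, 0, 0, 1, 0.063, 0.031, 0.0005, 0, 0, 0, 1, 0.073, 0.036, 0.001, 0, 0, 0, 1, 0.08, 0.039, 0.001, 0, 0, 0, 1, 0.085, 0.0416, 0.001, 0, 0, 0, 1, 0.088, 0.043, 0.001, 0, 0, 0, 1, 0.0886, 0.0434, 0.001, 0, 0, 0, 1, 0.0886, 0.0434, 0.001, 0, 0, 0, 1])

```text
time_s: 9.05
position: [0.5059, 0.2589, 0.2381]
tool_rot: [[-0.4, 0.916, 0.0], [0.916, 0.4, -0.0], [-0.0, 0.0, -1.0]]
ft_force: [0.3, -0.3, -1.4]
grip_width: 0.0325
```

>>> jog_arm(deltas=[0, 0, 0, 0, 0, 0, 1, 0, 0, 0, 0, 0, 0, 1, 0, 0, 0, 0, 0, 0, 1, 0, 0, 0, 0, 0, 0, 1, 0, 0, 0, 0, 0, 0, 1, 0, 0, 0, 0, 0, 0, 1])

```text
time_s: 9.55
position: [0.5059, 0.2589, 0.2381]
tool_rot: [[-0.4, 0.916, 0.0], [0.916, 0.4, -0.0], [-0.0, 0.0, -1.0]]
ft_force: [0.4, 0.3, -0.4]
grip_width: 0.0326
```

```bash
python3 - <<'E'
from h import *
s=env.observe();p=s['position'];par=wpar(s)
delta([.5059,.2594,.238],yawR(113.5,0)); print(s['tool_rot'][:,2],s['grip_width'],s['qvel'].round(2),s['ft_force'])
for n in ("side","top","wrist"): cv2.imwrite(f"pics/{n}5.png",eyes.get_image(n)[:,:,::-1])
W=[.5114,.3643,.2071]
print("wrist window pred",proj("",W,par),"side: window",proj("side",W),"captop",proj("side",p+[0,0,.028]),"bottom",proj("side",p-[0,0,.09]))
sd=cv2.imread("pics/side5.png");cv2.imwrite("pics/s5c.png",cv2.resize(sd[110:220,230:330],None,fx=5,fy=5,interpolation=cv2.INTER_CUBIC))
wr=cv2.imread("pics/wrist5.png");cv2.imwrite("pics/w5.png",wr)
E
```

```text
pos [0.5059 0.2589 0.2381] yaw 113.59 t 9.55
shift [0.0006 0.0003 0.0001] turn [0.0001 0.0001 0.0005] rows 0.012663780581483682 0.01337083393178132
[ 4.49350801e-04 -1.69351153e-05 -9.99999899e-01] 0.03258813216584446 [ 0.13  0.02 -0.03  0.07 -0.12  0.04] [ 0.40773433  0.34924166 -0.39458907]
wrist window pred [425.45484876  38.89236971] side: window [279.59796759 152.52477568] captop [279.84949963 147.64418874] bottom [281.13012964 181.56595216]
```

View pics/s5c.png

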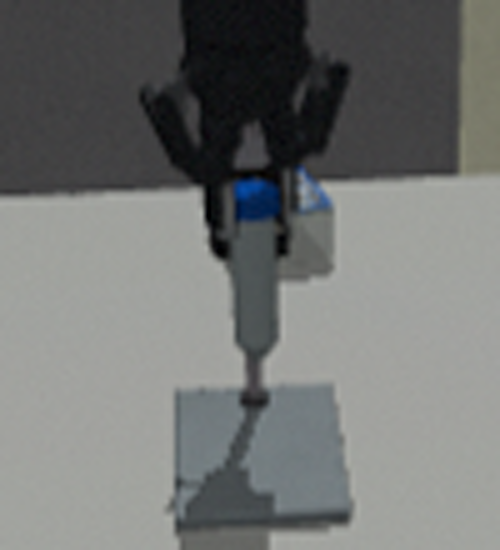

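View pics/wrist5.png

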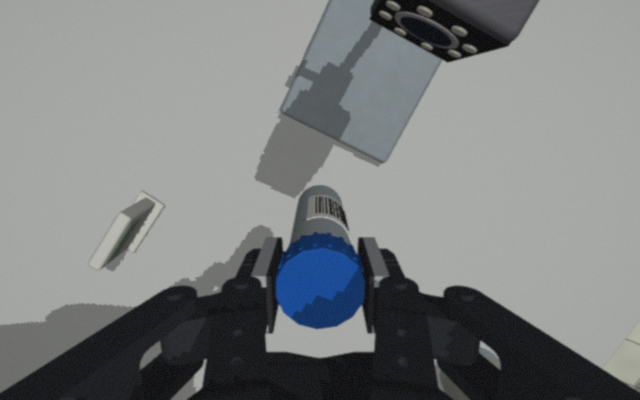

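View pics/top5.png

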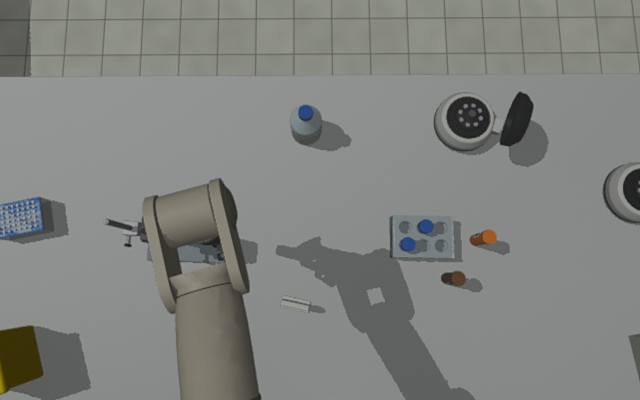

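```bash
python3 - <<'E'
from h import *
im=cv2.imread("pics/wrist5.png")
cv2.imwrite("pics/w5c.png",cv2.resize(im[0:70,360:550],None,fx=4,fy=4,interpolation=cv2.INTER_CUBIC))
s=env.observe();par=wpar(s)
R=[ray("top",(175,230.6)),ray("side",(279.75,152.5)),ray("",(427+2.5,28+2.5),par)]
print(tri(R),tri(R[:2]),tri([R[0],R[2]]),tri(R[1:]))
E
```

```text
(array([0.51151043, 0.36652122, 0.20617769]), [0.0019630988032673736, 0.0005659165293601847, 0.001870456627419178]) (array([0.51138384, 0.36428427, 0.20712882]), [0.0005404757982236672, 0.0005404757982236122]) (array([0.51137197, 0.36678797, 0.20516654]), [0.0018956745103066357, 0.0018956745103067673]) (array([0.51197775, 0.36869822, 0.20533227]), [0.00023991166913445107, 0.00023991166913413201])
```

View pics/w5c.png

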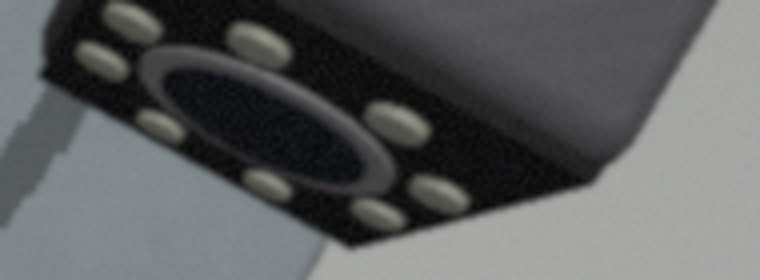

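```bash
python3 - <<'E'
from h import *
s=env.observe();par=wpar(s)
a=plane("",(360+42/4,75/4),.172,par);b=plane("",(360+350/4,246/4),.172,par);d=b-a
print(a,b,np.linalg.norm(d),"face normal heading",np.degrees(np.arctan2(d[1],d[0]))+90)
w=(a+b)/2; print(w)
# label corners heading from wrist5 vs tool heading
im=cv2.imread("pics/wrist5.png");cv2.imwrite("pics/w5l.png",cv2.resize(im[170:250,275:375],None,fx=6,fy=6,interpolation=cv2.INTER_CUBIC))
p=s['position'];
for a in range(20,160,10):
    r=np.radians(a);print(a,[((proj("",[p[0]+.0148*np.cos(r),p[1]+.0148*np.sin(r),p[2]-.09+h],par)-[2.5,-2]-[275,170])*6).round() for h in(.078,.040)])
E
```

```text
[0.48625155 0.36996194 0.172     ] [0.53504972 0.36756208 0.172     ] 0.04885714799449017 face normal heading 87.18450365580648
[0.51065063 0.36876201 0.172     ]
20 [array([452., 485.]), array([417., 321.])]
30 [array([452., 455.]), array([417., 296.])]
40 [array([447., 425.]), array([412., 271.])]
50 [array([435., 397.]), array([402., 247.])]
60 [array([419., 371.]), array([389., 226.])]
70 [array([397., 348.]), array([371., 206.])]
80 [array([372., 328.]), array([350., 190.])]
90 [array([343., 313.]), array([327., 178.])]
100 [array([312., 303.]), array([301., 169.])]
110 [array([279., 299.]), array([274., 165.])]
120 [array([246., 299.]), array([247., 166.])]
130 [array([213., 306.]), array([220., 171.])]
140 [array([182., 317.]), array([195., 181.])]
150 [array([154., 333.]), array([172., 194.])]
```

View pics/w5l.png

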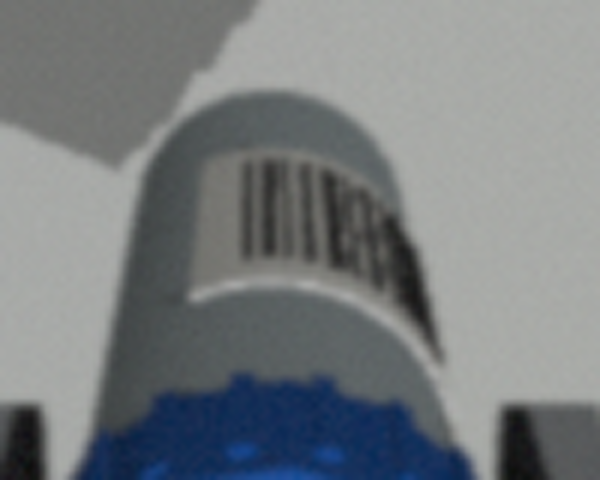

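Position is good. The label's heading is 76–87°, depending on how its width wraps, and the reader's is 87°. I'll turn 4° further to centre that uncertainty.

>>> jog_arm(deltas=[0, 0, 0, 0, 0, -0.006, 1, 0, 0, 0, 0, 0, -0.014, 1, 0, 0, 0, 0, 0, -0.022, 1, 0, 0, 0, 0, 0, -0.022, 1, 0, 0, 0, 0, 0, -0.022, 1, 0, 0, 0, 0, 0, -0.022, 1, 0, 0, 0, 0, 0, -0.022, 1, 0, 0, 0, 0, 0, -0.022, 1])

```text
time_s: 10.37
position: [0.5059, 0.2589, 0.2381]
tool_rot: [[-0.462, 0.887, 0.0], [0.887, 0.462, 0.0], [-0.0, 0.0, -1.0]]
ft_force: [-0.2, 0.4, -1.4]
grip_width: 0.0328
```

```bash
python3 - <<'E'
from h import *
from rig import close_job
s=env.observe(); print(s['time_s'],s['position'],s['tool_rot'][:,2],s['grip_width'],s['qvel'].round(2),s['ft_force'])
print(close_job())
E
```

```text
10.3667 [0.50589297 0.2589474  0.2380507 ] [ 4.75796423e-04  4.80066843e-06 -9.99999887e-01] 0.032818329254868744 [-0.01 -0.12  0.   -0.06 -0.01 -0.19] [-0.23851344  0.37271753 -1.36124298]
the job is handed in; nothing more can be done
None
```

I lifted the tall tube out of the rack by its cap, turned it towards the reader and handed the job in at 10.4 s with the arm still holding it there. Handing in reports no verdict.

**Last checks:**
- **Grip:** the arm was steady with the tool pointing straight down, and the fingers were closed to 33 mm on the cap. The grasp point is about 109 mm up the tube.
- **Distance and height:** the label face is about 90–95 mm from the window. It is within about 2 mm of the window's centre in height and about 1 mm sideways.
- **Other objects:** the short tubes, timer and bottle looked unmoved in the overhead picture. I saw no sign of contact with the reader or its stand.

**Where measurements disagreed:**
- **Window position:** the wrist view placed the window 2–4 mm farther back than the two fixed cameras did. I left that, as it is well inside the tolerance.
- **Label heading:** before the last turn it read 76–87° against the reader's 87°, because the label's far edge was hidden. I turned 4° more to centre that range, so the remaining error should be no more than about 8°. I took no picture after that turn.

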